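# Tip the brass candlestick back into the filing cradle

## Robot

A 6-joint arm with a two-finger parallel gripper is mounted at the origin on the work surface. World frame = base frame: x ahead of the robot, y to its left, z up, the work surface at z = 0. Lengths are in m, angles in rad, forces in N, time in s.
With the tool pointing down it reaches from about 0.4 to 0.825 m from the base axis. Payload 7 kg.
Tool frame: the origin (TCP) lies at the centre of the arm's flange, where the gripper is bolted on; the fingertips stand 178 mm ahead of it and the grasp point (between the pads) lies arm.tcp_to_grasp ahead of it (arm.tcp_to_grasp is the distance from the TCP to the grasp point, in m); z points along the fingers, y is the direction in which the jaws open and shut (so a half turn about z gives the same grasp; the last joint's range is limited). The gripper opens to 88 mm and grips with 3 to 60 N. Pads are 19 mm wide; open, the fingers measure 130 mm over their backs; the gripper's body (78 mm by 193 mm) begins 47 mm behind the grasp point.
Start: joints at [1.6, 0.359, 0.012, 0, -1.224, -0.288], TCP at [0.173, 0.652, 0.405] pointing down, gripper open.
Joint ranges: [-3.07, 3.07], [-1.43, 2.12], [-1.02, 1.25], [-3.03, 1.67], [-3.05, -0], [-3.03, 3.03]. Speed limits (rad/s): [2.39, 2.39, 3.01, 3.14, 3.14, 3.14].

## Interface

Orientations are given as [roll, pitch, yaw] about the fixed x, y, z axes, in that order (R = Rz(yaw) Ry(pitch) Rx(roll)).
In Python, from station import arm gives the robot as it stands.
- The arm moves only by the tool move_arm, never from a script. Its argument "deltas" is a list of rows, each a list of 6 numbers: the shift along the world's x, y, z in mm, then the turn, a rotation vector about the world's x, y, z in degrees. In form: [[tx, ty, tz, ax, ay, az], ...]. A call has exactly 5 rows; each row shifts and turns the commanded pose from where the row before left it; what a row does not reach is not made up. A row lasts 1/12 s, in which the tool goes at most 41.7 mm and 7.16 degrees, less where a joint would pass 70% of its speed; a pose out of reach is approached as far as the arm can. A call with a gripper value outside its range is refused whole. "claw" is the closure in counts, from 0 (fully open) to 255 (shut), set as the call begins (left out, the last holds). The fingers move at their own pace and stop on an object; "squeeze" is the grip in N (left out, the last holds). Time passes only in rows, so rows that do not move let the fingers close, or fill a call up. It gives the time, the measured TCP pose, the force and the opening at its end, in the units of the state.
- arm.get_state(): the state, without advancing time (a new reading comes with each control period).
- arm.grab_frame(name): name is "side" or "top" or "wrist"; returns the picture (400x640x3 uint8, red, green, blue); there is no depth.
- arm.calibration(name): a dict with "intrinsics" (3x3 intrinsics, pixels), "T" (4x4, takes a point from camera to world coordinates); the wrist camera has in their place "mount" (4x4, takes a point from camera to tool coordinates, whose origin is the TCP and whose axes are the flange's). Camera axes: x right, y up, looking along -z (the intrinsics and any distortion apply to the point x, -y, -z); pixel columns grow to the right and rows downward; lengths in m; the calibration is good to about 2 mm. A picture is of the moment at which its call begins: read the wrist's pose just before it. calibration takes no time and is no camera call.
- arm.job_done(): hands the job in, once; it reports no verdict.
Trained networks look in the newest picture that a camera, given by its name, has taken for a name from the list of things; names that differ only in an ending like _2 or _b are one class to them, and where a whole thing is asked for, a point or a joint stands for the part that bears it (a point fixed in the world has none). Each returns a list of dicts, best first, with "score" (0 to 1); they miss things now and then, are a little off and sometimes report something else, mostly with a low value. They report only what shows in the picture. A call takes as long as a camera call. They do not tell look-alikes from the thing itself.
- arm.spot_in(thing, camera): "xy" ([column, row] in pixels, amid what is visible of it).
- arm.masks_of(thing, camera): "pixels" (400x640 bool, what is visible of it) and "xy" ([column, row] in pixels, amid what is visible of it).
- arm.spot_point(thing, camera): "xy" ([column, row] in pixels: a listed point, or the origin of a listed thing).
The state is a dict: "t": time; "q": joint angles; "qd": joint speeds; "joint_efforts": joint torques, N m; "eef_pos": TCP position; "ee_rot": TCP orientation; "force": force on the tool from outside, world axes, zero at the start; "moment": the same for the moment, N m; "width": finger opening in m.
Only numpy, scipy, OpenCV 4.12 (cv2) and the standard library are available. Lean on these libraries where they do the work, as an engineer would, in place of code of your own. Each camera call takes 0.05 s, during which the arm holds its last target. There are 200 camera calls.

## Task

The tall square-footed brass candlestick has to lie back in the filing cradle so that its underside can be filed. Push it along the bench, still upright, until its foot sits squarely against the edge of the cradle's baseboard, in line with the fork; then push it near the top so that it tips back over that edge and comes to rest with its stem in the rubber fork. Only push it, never lift or carry it; ease it over rather than knocking it down, and leave the other things on the bench alone.

Things in the scene. Friction and masses are not known exactly. Their poses are not given: they have to be found in the camera images.
- candlestick: Tall brass candlestick, 210 mm, about 0.8 kg, loose. Foot: square plate 110 x 110 mm, 20 mm thick. Dome 96 mm wide above it, knop 34 mm wide at 70-78 mm, stem 20-22 mm wide at 86-148 mm, knop 32 mm at 154-160 mm, cup flaring to a 36 mm rim at 206-210 mm. Origin: centre of the foot's underside; z up the stem, x and y square to the foot's sides, +x side roughly facing the cradle.
- foot_edge (a point): Middle of the bottom edge of the candlestick's foot on its +x side, 55 mm from its origin: the edge that goes against the cradle's board. It starts 15 to 45 mm short of the board, up to 15 mm out of line, up to 0.2 rad askew. Pushed low on the foot the candlestick slides (3 to 8 N); a foot that stands askew against the board jams if pushed in the middle, and squares up if pushed on its lagging half.
- stem (a point): Point on the candlestick's axis 130 mm above the foot's underside: the part of the stem that comes to lie in the fork. Pushed high up, at the cup, the candlestick tips (about 2 N); from about 40 degrees on it falls on by itself.
- cradle: Wooden filing cradle screwed to the bench: baseboard 190 mm wide, 150 mm deep, 6 mm thick, its straight near edge the stop for the foot; on it an upright 50-60 mm wide, 18 mm thick, 94 mm high, its middle plane 60 mm behind that edge, with a V fork on top. Origin: middle of the near edge at bench level; x points square from that edge over the board to the upright, y along the edge, z up.
- fork (a point): Where the candlestick's axis crosses the fork when it lies there, leaning back about 50 degrees: 60 mm behind the baseboard's near edge, 130 mm above the bench. The fork is two rubber-sleeved arms 12 mm thick, from 97 mm height at the middle out at 45 degrees to 46 mm either side at 143 mm height.
- chamberstick: Bystander: a finished low brass candlestick with a round foot of 72 mm diameter, 78 mm tall, loose. Origin at the centre of its underside.
- burr_block: Bystander: a small wooden block 45 x 90 x 32 mm with eight upright steel burrs, 70 mm tall over all, loose. Origin at the centre of its underside.
- file: Bystander: a flat file with a wooden handle lying on the bench, 250 mm long, 26 mm high. Origin at bench level where the handle meets the blade; x points along the blade (150 mm), the handle lies to -x (100 mm).
Not all that is in view belongs to the job. What is shaped like the candlestick but purple or turquoise is not meant.

How it is judged:
By the outcome, as a careful person would: the job done as asked, in the order asked, and still so for the second after the job is handed in, with the robot touching nothing.
It also fails if it takes over 61 s, if anything falls off the work surface, if the arm or the gripper's body presses on something with over 40 N, if the wrist force passes 120 N, or if a joint passes its speed limit or range.

## Working session

There is one attempt and no reset: what is moved stays moved. The work goes in short steps, Python scripts to look and compute and a tool call to move; the robot and the scene stay as the last step left them, time stands still between calls to the robot, and variables do not carry over. Pictures are saved under pics/ and viewed, about 8 in all and at most 12, crops included, and the job is handed in when it is done.

Besides the shell and the picture viewer there is one more tool, called after "Request:" in YAML: its name, and indented under it one key for each argument. move_arm: Moves the arm, as the interface text tells. Its arguments: {"type":"object","properties":{"deltas":{"type":"array","items":{"type":"array","items":{"type":"number"}}},"claw":{"type":"number"},"squeeze":{"type":"number"}},"required":["deltas"]}

```bash
ls; mkdir -p pics; cat > h.py <<'E'
import numpy as np, cv2
from station import arm
def ray(cam,xy):
    c=arm.calibration(cam); K=np.array(c["intrinsics"]); T=np.array(c["T"])
    d=np.linalg.solve(K,[xy[0],xy[1],1.0]); d=np.array([d[0],-d[1],-d[2]])
    return T[:3,3],T[:3,:3]@d
def at_z(cam,xy,z):
    o,d=ray(cam,xy); return o+d*(z-o[2])/d[2]
def proj(cam,p):
    c=arm.calibration(cam); K=np.array(c["intrinsics"]); T=np.array(c["T"])
    q=T[:3,:3].T@(np.array(p)-T[:3,3]); q=K@np.array([q[0],-q[1],-q[2]]); return q[:2]/q[2]
def save(cam,name):
    im=arm.grab_frame(cam); cv2.imwrite(f"pics/{name}.png",im[:,:,::-1]); return im
E
python3 - <<'E'
from h import *
np.set_printoptions(precision=3,suppress=True)
print(arm.get_state(), arm.tcp_to_grasp)
a=save("top","top0"); b=save("side","side0")
cv2.imwrite("pics/c0.png",np.vstack([a,b])[:,:,::-1][:, :]) 
cv2.imwrite("pics/c0.png",cv2.resize(cv2.imread("pics/c0.png"),(480,600)))
for c in("top","side"):
  print(c,arm.calibration(c).keys(),np.array(arm.calibration(c)["T"])); print(arm.calibration(c)["intrinsics"])
for c in("top","side"):
  for t in("candlestick","foot_edge","stem","cradle","fork","chamberstick","burr_block","file"):
    r=arm.spot_point(t,c)
    print(c,t,[(np.round(x["xy"]),round(x["score"],2)) for x in r[:4]])
E
```

```text
pics
{'t': 0.0, 'q': array([ 1.6  ,  0.359,  0.011, -0.   , -1.224, -0.288]), 'qd': array([ 0.   , -0.001,  0.001, -0.001, -0.   , -0.002]), 'joint_efforts': array([ -0.   , -58.271,  29.305,   6.997,   0.007,  -0.   ]), 'eef_pos': array([0.173, 0.652, 0.404]), 'ee_rot': array([ 3.14 , -0.   , -0.259]), 'force': array([-0.245, -0.22 , -0.264]), 'moment': array([ 0.014, -0.03 ,  0.014]), 'width': 0.08751731801695299} 0.1593
top dict_keys(['intrinsics', 'T']) [[ 0.015  0.978 -0.209  0.28 ]
 [-1.     0.014 -0.007  0.114]
 [-0.004  0.21   0.978  1.353]
 [ 0.     0.     0.     1.   ]]
[[457.368   0.    320.172]
 [  0.    457.368 193.146]
 [  0.      0.      1.   ]]
side dict_keys(['intrinsics', 'T']) [[ 0.996  0.063 -0.056  0.473]
 [-0.083  0.63  -0.772 -0.701]
 [-0.013  0.774  0.633  0.763]
 [ 0.     0.     0.     1.   ]]
[[366.354   0.    315.405]
 [  0.    366.354 195.616]
 [  0.      0.      1.   ]]
top candlestick [(array([391., 271.]), 0.96), (array([272., 225.]), 0.9), (array([197., 183.]), 0.64), (array([326., 209.]), 0.59)]
top foot_edge [(array([394., 254.]), 0.95), (array([218.
[... 376 characters left out ...]
ray([406., 195.]), 0.58)]
top file [(array([291., 140.]), 0.56)]
side candlestick [(array([319., 223.]), 0.89), (array([291., 193.]), 0.82), (array([251., 273.]), 0.78), (array([324., 155.]), 0.57)]
side foot_edge [(array([285., 179.]), 0.97), (array([321., 156.]), 0.91), (array([264., 277.]), 0.64), (array([334., 223.]), 0.58)]
side stem [(array([288., 155.]), 0.96), (array([313., 193.]), 0.84), (array([238., 238.]), 0.75), (array([322., 124.]), 0.64)]
side cradle [(array([342., 226.]), 0.68)]
side fork [(array([368., 196.]), 0.7)]
side chamberstick [(array([342., 181.]), 0.88), (array([375., 195.]), 0.69)]
side burr_block [(array([340., 285.]), 0.6)]
side file [(array([372., 195.]), 0.58)]
```

View pics/top0.png

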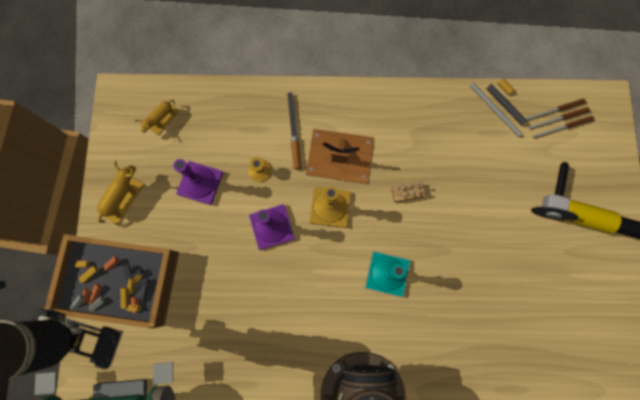

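View pics/side0.png

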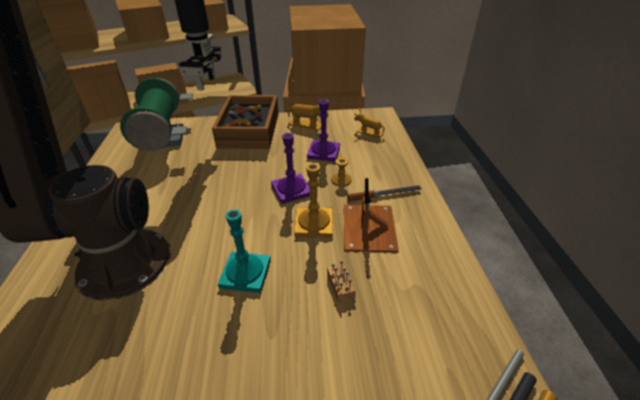

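Top view: the brass stick is at about (330,207), and the cradle board spans about (307..375, 130..184) with the fork at (341,148). The purple and turquoise ones are decoys. Next I'll measure outlines by projecting the masks onto their planes.

```bash
cat >> h.py <<'E'
def fitrect(pts,sx,sy,x0,w=0.0):
    "fit a rectangle (cx,cy,yaw) of size sx,sy to boundary points"
    from scipy.optimize import least_squares
    def f(v):
        c,s=np.cos(v[2]),np.sin(v[2]); d=pts-v[:2]; u=np.abs(np.c_[d[:,0]*c+d[:,1]*s,-d[:,0]*s+d[:,1]*c])-[sx/2,sy/2]
        return np.where((u<=0).all(1),u.max(1),np.hypot(*np.maximum(u,0).T))
    r=least_squares(f,x0,loss="soft_l1",f_scale=0.003); return r.x,np.median(np.abs(f(r.x)))
E
cat > m0.py <<'E'
from h import *
np.set_printoptions(precision=3,suppress=True)
im=arm.grab_frame("top")
big=cv2.resize(im[120:240,230:430],None,fx=4,fy=4,interpolation=cv2.INTER_CUBIC)[:,:,::-1].copy()
for t,near,z in(("candlestick",(330,207),.02),("cradle",(341,157),.006)):
    ms=arm.masks_of(t,"top"); m=min(ms,key=lambda r:np.hypot(*(np.array(r["xy"])-near)))
    px=m["pixels"].astype(np.uint8); cs,_=cv2.findContours(px,0,cv2.CHAIN_APPROX_NONE); c=max(cs,key=len)[:,0]
    cv2.polylines(big,[((c-[230,120])*4+2).astype(np.int32)],True,(0,0,255),1)
    w=np.array([at_z("top",p,z)[:2] for p in c])
    print(t,m["score"],m["xy"],px.sum(),w.min(0),w.max(0),cv2.minAreaRect(w.astype(np.float32)))
    s=(.11,.11) if z>.01 else (.15,.19)
    print(fitrect(w,*s,[*((w.min(0)+w.max(0))/2),0.]))
for t,xy in(("chamberstick",(260,175)),("burr_block",(406,195)),("file",(291,140))): print(t,at_z("top",xy,0))
cv2.imwrite("pics/m0.png",big)
E
python3 m0.py
```

```text
candlestick 0.63 [327.2, 206.6] 1455 [0.465 0.036] [0.588 0.153] ((0.5272766351699829, 0.0938720777630806), (0.11334514617919922, 0.1217602863907814), 85.00820922851562)
(array([ 0.525,  0.094, -0.104]), np.float64(0.0013285688442062418))
cradle 0.83 [338.7, 155.7] 2959 [ 0.601 -0.036] [0.772 0.169] ((0.684872031211853, 0.06561996042728424), (0.19236762821674347, 0.15382017195224762), 82.61302185058594)
(array([ 0.686,  0.066, -0.133]), np.float64(0.0010856085363584178))
chamberstick [0.624 0.309 0.   ]
burr_block [ 0.568 -0.135  0.   ]
file [0.737 0.218 0.   ]
```

View pics/m0.png

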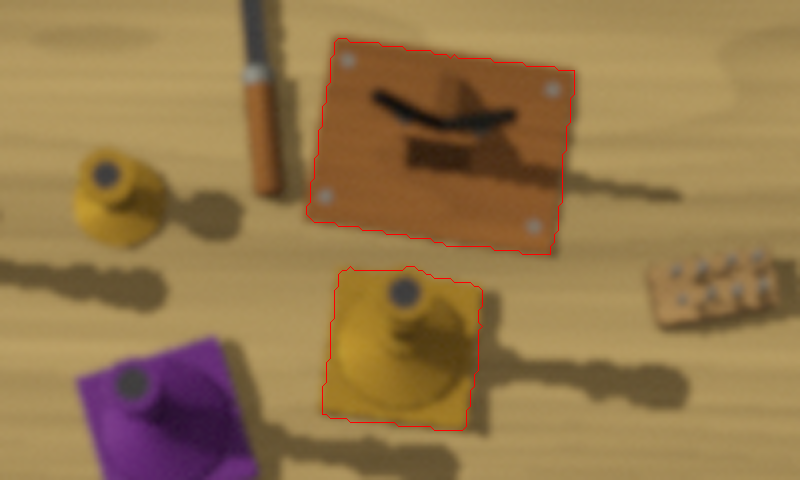

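Cradle: near-edge middle is about (0.612,0.076), yaw -0.133. Candlestick: centre about (0.525,0.094), yaw -0.104, which leaves a gap of about 33 mm and puts it about 6 mm out of line. The plan is to push low with both half-open fingers on the back edge, which squares it and allows a slightly diagonal push. First I'll move behind it.

Request:
move_arm:
  deltas:
    - [12,-27,0,0,0,0.36]
    - [12,-27,0,0,0,0.36]
    - [12,-27,0,0,0,0.36]
    - [12,-27,0,0,0,0.36]
    - [12,-27,0,0,0,0.36]
  claw: 87

```text
t: 1.47
eef_pos: [0.2331, 0.5162, 0.4047]
ee_rot: [-3.141, -0.0, -0.227]
force: [0.5, -0.3, 0.3]
width: 0.061
```

Request:
move_arm:
  deltas:
    - [12,-27,0,0,0,0.36]
    - [12,-27,0,0,0,0.36]
    - [12,-27,0,0,0,0.36]
    - [12,-27,0,0,0,0.36]
    - [12,-27,0,0,0,0.36]

```text
t: 1.88
eef_pos: [0.2931, 0.381, 0.4049]
ee_rot: [-3.141, -0.0, -0.195]
force: [-0.4, -0.4, 0.3]
width: 0.0577
```

Request:
move_arm:
  deltas:
    - [12,-27,0,0,0,0.36]
    - [12,-27,0,0,0,0.36]
    - [12,-27,0,0,0,0.36]
    - [12,-27,0,0,0,0.36]
    - [12,-27,0,0,0,0.36]

```text
t: 2.3
eef_pos: [0.353, 0.246, 0.405]
ee_rot: [-3.141, -0.0, -0.164]
force: [0.5, 0.6, -0.2]
width: 0.0577
```

Request:
move_arm:
  deltas:
    - [12,-27,0,0,0,0.36]
    - [12,-27,0,0,0,0.36]
    - [12,-27,0,0,0,0.36]
    - [12,-27,0,0,0,0.36]
    - [12,-27,0,0,0,0.36]

```text
t: 2.72
eef_pos: [0.413, 0.111, 0.4051]
ee_rot: [-3.141, -0.001, -0.132]
force: [0.3, 0.4, -0.2]
width: 0.0577
```

```bash
cat > w.py <<'E'
from h import *
import sys
np.set_printoptions(precision=3,suppress=True)
from scipy.spatial.transform import Rotation as Ro
c=arm.calibration("wrist"); s=arm.get_state()
im=save("wrist",sys.argv[1])
T=np.eye(4); T[:3,:3]=Ro.from_euler("xyz",s["ee_rot"]).as_matrix(); T[:3,3]=s["eef_pos"]
W=T@np.array(c["mount"]); print("cam",W[:3,3],W[:3,:3])
np.save("W.npy",W); np.save("K.npy",np.array(c["intrinsics"])); print(np.array(c["intrinsics"])[0],c.keys())
E
python3 w.py w1
```

```text
cam [0.488 0.101 0.385] [[-0.132  0.952  0.276]
 [-0.991 -0.127 -0.036]
 [ 0.001 -0.279  0.96 ]]
[346.335   0.    320.926] dict_keys(['intrinsics', 'mount'])
```

View pics/w1.png

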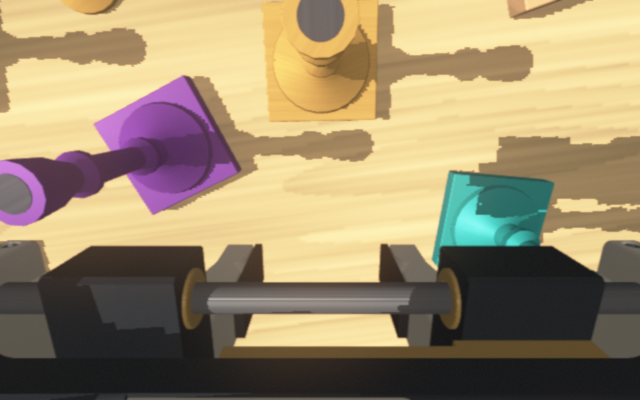

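Wrist view: the brass foot's back edge runs from (268,121) to (375,119), almost parallel to the jaws. Purple is to the left and turquoise to the lower right, both outside the finger path.

```bash
cat >> h.py <<'E'
def wz(xy,z):
    W=np.load("W.npy");K=np.load("K.npy"); d=np.linalg.solve(K,[xy[0],xy[1],1.]); d=W[:3,:3]@[d[0],-d[1],-d[2]]
    return W[:3,3]+d*(z-W[2,3])/d[2]
E
python3 - <<'E'
from h import *
im=cv2.imread("pics/w1.png")
hsv=cv2.cvtColor(im,cv2.COLOR_BGR2HSV)
for col in(275,295,345,365): print(col,[tuple(int(v) for v in hsv[r,col]) for r in range(112,128,2)])
L=wz((268,121),.01);R=wz((375,119),.01);print(L,R,np.linalg.norm(L-R))
e=R-L; print("yaw",np.arctan2(e[1],e[0])+np.pi/2); m=(L+R)/2; print("mid",m)
print("turq corner",wz((450,172),.02),"purple",wz((240,168),.02),wz((155,212),.02))
E
```

```text
275 [(19, 142, 239), (20, 142, 240), (20, 142, 241), (20, 142, 241), (19, 142, 234), (21, 98, 241), (22, 91, 245), (22, 94, 244)]
295 [(19, 142, 239), (19, 142, 240), (20, 142, 240), (20, 143, 239), (18, 142, 223), (20, 97, 239), (22, 94, 243), (22, 95, 242)]
345 [(20, 144, 238), (20, 143, 241), (20, 142, 241), (19, 144, 237), (17, 120, 206), (22, 94, 242), (22, 90, 247), (22, 86, 249)]
365 [(19, 144, 238), (20, 143, 241), (20, 141, 242), (19, 143, 236), (21, 99, 242), (22, 87, 249), (23, 85, 249), (23, 86, 250)]
[0.4784453  0.15830334 0.01      ] [0.46560734 0.04640245 0.01      ] 0.11263490749942723
yaw -0.1142267916618358
mid [0.47202632 0.1023529  0.01      ]
turq corner [ 0.40079373 -0.02666913  0.02      ] purple [0.43465999 0.19479139 0.02      ] [0.39883736 0.29740801 0.02      ]
```

Request:
move_arm:
  deltas:
    - [0,0,-25,-0.13,-1,0]
    - [0,0,-25,-0.13,-1,0]
    - [0,0,-25,-0.13,-1,0]
    - [0,0,-25,-0.13,-1,0]
    - [0,0,-25,-0.13,-1,0]

```text
t: 3.18
eef_pos: [0.4127, 0.1124, 0.2791]
ee_rot: [-3.14, -0.09, -0.133]
force: [0.8, 0.4, -0.4]
width: 0.0576
```

Request:
move_arm:
  deltas:
    - [0,0,-25,-0.13,-1,0]
    - [0,0,-25,-0.13,-1,0]
    - [0,0,-20,-0.13,-1,0]
    - [0,0,-15,-0.13,-1,0]
    - [0,0,-10,-0.13,-1,0]

```text
t: 3.6
eef_pos: [0.417, 0.114, 0.1873]
ee_rot: [-3.14, -0.168, -0.134]
force: [14.2, -2.1, 2.3]
width: 0.0575
```

```bash
python3 - <<'E'
from h import *
np.set_printoptions(precision=3,suppress=True)
a=arm.grab_frame("side"); b=save("top","t2"); s=arm.get_state(); print(s)
cv2.imwrite("pics/s2.png",cv2.resize(a[100:320,60:460],None,fx=2,fy=2)[:,:,::-1])
E
```

```text
{'t': 3.7, 'q': array([ 0.733,  0.2  , -1.015,  0.485, -0.276,  0.244]), 'qd': array([ 0.008, -0.031, -0.014, -0.126, -0.079,  0.1  ]), 'joint_efforts': array([  0.156, -29.853,  14.558,   4.025,   1.054,  -1.247]), 'eef_pos': array([0.418, 0.114, 0.188]), 'ee_rot': array([-3.14 , -0.169, -0.132]), 'force': array([-0.097, -0.027, -0.588]), 'moment': array([-0.038,  0.564, -0.026]), 'width': 0.05795764692778895}
```

View pics/s2.png

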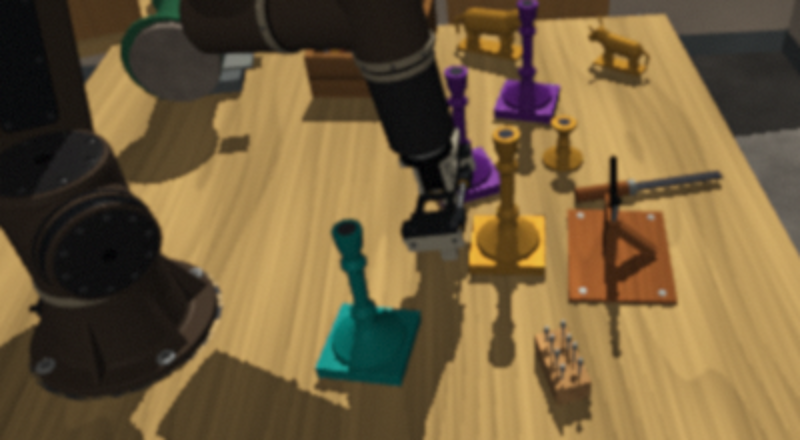

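Elbow (q3) is right at its limit, because the tilt pulls the wrist in towards the base. Moving ahead relieves it, so I'll go gently.

Request:
move_arm:
  deltas:
    - [2,-1,0,0,0,0]
    - [2,-1,0,0,0,0]
    - [2,-1,0,0,0,0]
    - [2,-1,0,0,0,0]
    - [2,-1,0,0,0,0]

```text
t: 4.12
eef_pos: [0.4269, 0.1078, 0.1887]
ee_rot: [-3.14, -0.168, -0.133]
force: [1.1, -0.8, -0.9]
width: 0.0579
```

```bash
python3 -c "
from h import *
s=arm.get_state();print(np.round(s['q'],3),np.round(s['force'],1),np.round(s['eef_pos'],4))"
```

```text
[ 0.711  0.209 -0.992  0.459 -0.284  0.291] [ 1.1 -0.8 -0.9] [0.4269 0.1078 0.1887]
```

Request:
move_arm:
  deltas:
    - [2,-0.2,-1,0,0,0]
    - [2,-0.2,-1,0,0,0]
    - [2,-0.2,-1,0,0,0]
    - [1,-0.1,-1,0,0,0]
    - [1,-0.1,0,0,0,0]

```text
t: 4.53
eef_pos: [0.4345, 0.107, 0.184]
ee_rot: [-3.141, -0.167, -0.133]
force: [-6.3, 2.6, 5.0]
width: 0.0577
```

Request:
move_arm:
  deltas:
    - [2,-0.7,0,0,0,0]
    - [2,-0.7,0,0,0,0]
    - [2,-0.7,0,0,0,0]
    - [2,-0.7,0,0,0,0]
    - [2,-0.7,0,0,0,0]

```text
t: 4.95
eef_pos: [0.4444, 0.1034, 0.184]
ee_rot: [-3.141, -0.167, -0.133]
force: [-7.3, 2.7, 4.0]
width: 0.0578
```

Request:
move_arm:
  deltas:
    - [2,-0.7,0,0,0,0]
    - [2,-0.7,0,0,0,0]
    - [1,-0.4,0,0,0,0]
    - [1,-0.4,0,0,0,0]
    - [0,0,0,0,0,0]

```text
t: 5.37
eef_pos: [0.4505, 0.1012, 0.1841]
ee_rot: [-3.141, -0.167, -0.133]
force: [-4.1, 1.3, 3.3]
width: 0.0576
```

```bash
cat > m1.py <<'E'
from h import *
import sys
np.set_printoptions(precision=4,suppress=True)
s=arm.get_state();print(np.round(s['q'],3),np.round(s['force'],1),np.round(s['eef_pos'],4))
im=save("top",sys.argv[1]); out=[]
for t,near,z in(("candlestick",(330,203),.02),("cradle",(341,157),.006)):
    ms=arm.masks_of(t,"top")
    if not ms: print(t,"none"); continue
    m=min(ms,key=lambda r:np.hypot(*(np.array(r["xy"])-near)))
    px=m["pixels"].astype(np.uint8); cs,_=cv2.findContours(px,0,cv2.CHAIN_APPROX_NONE); c=max(cs,key=len)[:,0]
    w=np.array([at_z("top",p,z)[:2] for p in c]); print(t,m["xy"],px.sum())
    S=(.11,.11) if z>.01 else (.15,.19)
    r=fitrect(w,*S,[*((w.min(0)+w.max(0))/2),-.12]); print(r); out.append(r[0])
f,c=out; u=np.array([np.cos(c[2]),np.sin(c[2])]); v=np.array([-u[1],u[0]]); o=c[:2]-.075*u
d=f[:2]-o; print("rel x,y,yaw(mm,deg)",d@u*1e3,d@v*1e3,np.degrees(f[2]-c[2]))
big=cv2.resize(im[120:240,230:430],None,fx=4,fy=4,interpolation=cv2.INTER_CUBIC)[:,:,::-1]
cv2.imwrite("pics/%s_c.png"%sys.argv[1],big)
E
python3 m1.py t3
```

```text
[ 0.664  0.248 -0.944  0.434 -0.287  0.363] [-4.1  1.3  3.3] [0.4505 0.1012 0.1841]
candlestick [330.9, 191.9] 847
(array([ 0.544 ,  0.0882, -0.1435]), np.float64(0.0026989309094689537))
cradle [338.1, 155.7] 2885
(array([ 0.6854,  0.0671, -0.1291]), np.float64(0.001970575282431615))
rel x,y,yaw(mm,deg) -67.94577891145157 2.7957628053246344 -0.8268981956013933
```

Request:
move_arm:
  deltas:
    - [2,-0.7,0,0,0,0]
    - [2,-0.7,0,0,0,0]
    - [2,-0.7,0,0,0,0]
    - [2,-0.7,0,0,0,0]
    - [1,-0.2,0,0,0,0]

```text
t: 5.93
eef_pos: [0.4596, 0.0982, 0.1841]
ee_rot: [-3.141, -0.167, -0.133]
force: [-6.0, 1.8, 3.1]
width: 0.058
```

```bash
python3 m1.py t4
```

```text
[ 0.648  0.259 -0.921  0.414 -0.296  0.399] [-6.   1.8  3.1] [0.4596 0.0982 0.1841]
candlestick [331.3, 188.0] 769
(array([ 0.5528,  0.0838, -0.1305]), np.float64(0.004156050509608454))
cradle [338.1, 156.1] 2897
(array([ 0.6865,  0.0663, -0.1333]), np.float64(0.0014773649377119932))
rel x,y,yaw(mm,deg) -59.81989235038846 -0.4611371762034744 0.1611390294426948
```

View pics/t4_c.png

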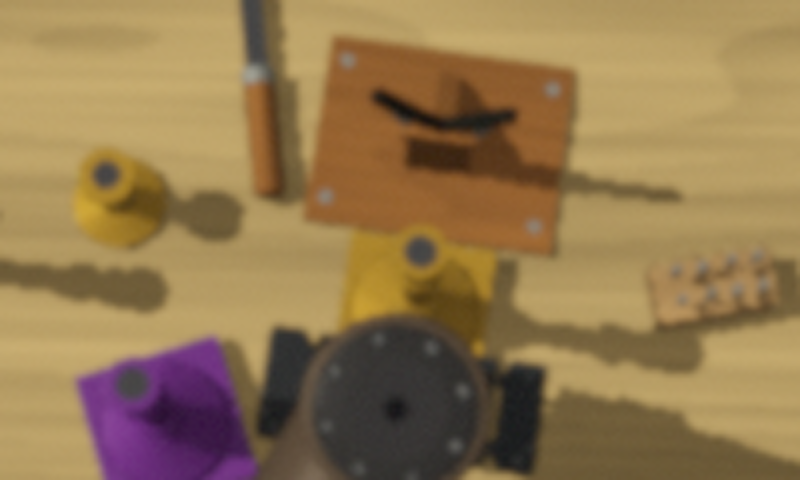

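The picture shows the foot about 5 mm short of the board at crop row ~235, squarely oriented and in line. Now straight in until the force rises.

Request:
move_arm:
  deltas:
    - [1,-0.13,0,0,0,0]
    - [1,-0.13,0,0,0,0]
    - [1,-0.13,0,0,0,0]
    - [0.5,-0.1,0,0,0,0]
    - [0.5,-0.1,0,0,0,0]

```text
t: 6.5
eef_pos: [0.4638, 0.0977, 0.1842]
ee_rot: [-3.141, -0.168, -0.133]
force: [-1.6, -0.5, -2.4]
width: 0.0574
```

Request:
move_arm:
  deltas:
    - [0.5,-0.1,0,0,0,0]
    - [0.5,-0.1,0,0,0,0]
    - [0.5,-0.1,0,0,0,0]
    - [0,0,0,0,0,0]
    - [0,0,0,0,0,0]

```text
t: 6.92
eef_pos: [0.4653, 0.0976, 0.1843]
ee_rot: [-3.141, -0.168, -0.133]
force: [-2.8, -0.5, -2.3]
width: 0.0578
```

Request:
move_arm:
  deltas:
    - [0.5,-0.07,0,0,0,0]
    - [0.5,-0.07,0,0,0,0]
    - [0.5,-0.07,0,0,0,0]
    - [0.5,-0.07,0,0,0,0]
    - [0,0,0,0,0,0]

```text
t: 7.33
eef_pos: [0.4659, 0.0974, 0.1843]
ee_rot: [-3.141, -0.167, -0.132]
force: [-22.4, 9.8, 10.2]
width: 0.0578
```

```bash
python3 m1.py t5
```

```text
[ 0.64   0.267 -0.903  0.397 -0.303  0.425] [-22.4   9.8  10.2] [0.4659 0.0974 0.1843]
candlestick [334.3, 187.4] 710
(array([ 0.5558,  0.0839, -0.125 ]), np.float64(0.00354058516776512))
cradle [340.1, 153.9] 2784
(array([ 0.6871,  0.0672, -0.1282]), np.float64(0.002823647066787574))
rel x,y,yaw(mm,deg) -57.37762479882164 -0.27242261235786125 0.18072364822248788
```

Seated: the force jumped to about 25 N as the motion stopped. I'll back off, rise, untilt, close the fingers and check the fit from above.

Request:
move_arm:
  deltas:
    - [-2,0.3,0,0,0,0]
    - [-6,0.8,0,0,0,0]
    - [-8,1,0,0,0,0]
    - [-6,0.8,0,0,0,0]
    - [-2,0.3,3,0,0,0]
  claw: 87

```text
t: 7.9
eef_pos: [0.4425, 0.1003, 0.1873]
ee_rot: [-3.141, -0.168, -0.133]
force: [-1.1, -0.7, -0.4]
width: 0.058
```

Request:
move_arm:
  deltas:
    - [0,0,15,0.13,1,0]
    - [0,0,25,0.13,1,0]
    - [0,0,28,0.13,1,0]
    - [0,0,28,0.13,1,0]
    - [0,0,28,0.13,1,0]

```text
t: 8.32
eef_pos: [0.4431, 0.101, 0.3133]
ee_rot: [-3.139, -0.079, -0.132]
force: [0.5, 0.1, 0.0]
width: 0.0575
```

Request:
move_arm:
  deltas:
    - [0,0,28,0.13,1,0]
    - [0,0,28,0.13,1,0]
    - [0,0,28,0.13,1,0]
    - [0,0,28,0.13,1,0]
    - [0,0,20,0.13,0.6,0]
  claw: 255

```text
t: 8.73
eef_pos: [0.4433, 0.1006, 0.4466]
ee_rot: [-3.138, -0.0, -0.132]
force: [1.0, 0.7, -0.1]
width: 0.03
```

Request:
move_arm:
  deltas:
    - [0,0,0,0,0,0]
    - [0,0,0,0,0,0]
    - [0,0,0,0,0,0]
    - [0,0,0,0,0,0]
    - [0,0,0,0,0,0]

```text
t: 9.15
eef_pos: [0.443, 0.1004, 0.4424]
ee_rot: [-3.141, 0.002, -0.133]
force: [-0.3, -0.6, -0.4]
width: 0.0013
```

```bash
python3 m1.py t6; python3 w.py w6
```

```text
[ 0.658 -0.039 -0.385 -0.002 -1.226  0.781] [-0.3 -0.6 -0.4] [0.443  0.1004 0.4424]
candlestick [391.7, 272.2] 1413
(array([ 0.3308, -0.0725, -0.2153]), np.float64(0.0027103724246459807))
cradle [343.3, 141.3] 1184
(array([ 0.6837,  0.0682, -0.1457]), np.float64(0.0033337257563046396))
rel x,y,yaw(mm,deg) -253.78931970857488 -190.53638274418321 -3.9902645520388913
cam [0.518 0.09  0.422] [[-0.132  0.951  0.279]
 [-0.991 -0.127 -0.036]
 [ 0.001 -0.281  0.96 ]]
[346.335   0.    320.926] dict_keys(['intrinsics', 'mount'])
```

View pics/w6.png

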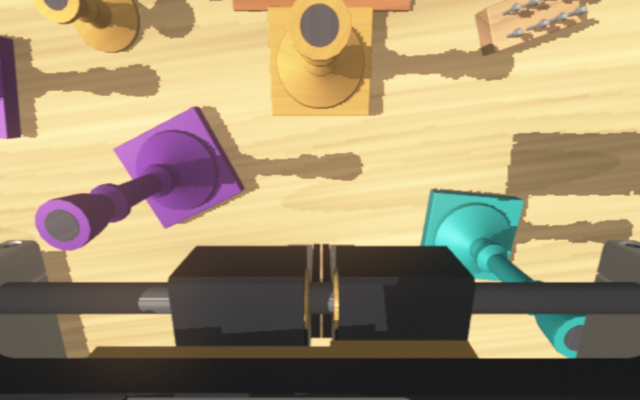

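Wrist view: the foot is flush against the board along row ~9. The board's near edge runs from col 234 to 412, and the foot from about 269 to 373. I'll put numbers on that.

```bash
python3 - <<'E'
from h import *
np.set_printoptions(precision=4,suppress=True)
im=cv2.imread("pics/w6.png"); 
v=np.array([.1326,.991]);u=np.array([.991,-.1326])
A=wz((234,10),.006)[:2];B=wz((412,10),.006)[:2]
print("board",np.linalg.norm(A-B),(A+B)/2,np.degrees(np.arctan2(*(A-B)[::1])))
C=wz((274,115),.02)[:2];D=wz((371,115),.02)[:2]
print("foot back",np.linalg.norm(C-D),(C+D)/2,np.degrees(np.arctan2(*(C-D))))
E_=((A-B)/np.linalg.norm(A-B)); d=(C+D)/2-(A+B)/2
print("lat",d@E_*1e3,"x",d@np.array([E_[1],-E_[0]])*1e3)
print("cup",wz((319,25),.21))
cv2.imwrite("pics/w6c.png",cv2.resize(im[0:125,220:425],None,fx=3.8,fy=3.8,interpolation=cv2.INTER_CUBIC))
E
```

```text
board 0.1914698853081979 [0.6132 0.0751] 7.59761601654365
foot back 0.10916416379261913 [0.5052 0.09  ] 7.613784304528098
lat 0.5172515767431819 x -108.95750152572695
cup [0.5597 0.0858 0.21  ]
```

View pics/w6c.png

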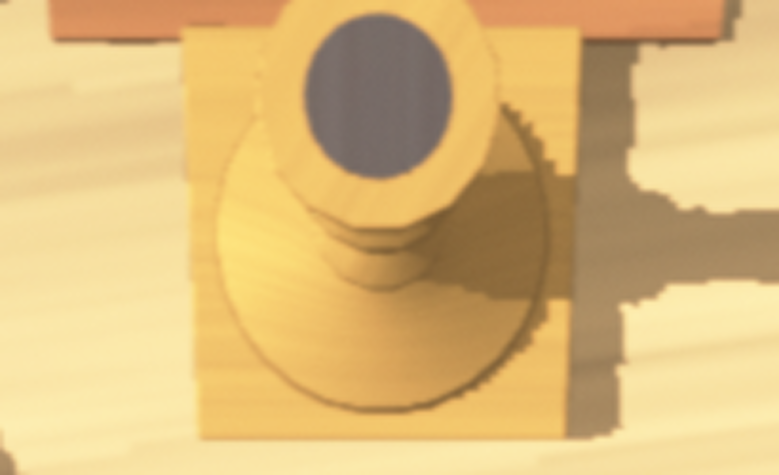

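The fit is very good: 0.5 mm out of line, 0° askew, flush. Now down to cup height (tips at about 0.19) and slowly up to the cup.

Request:
move_arm:
  deltas:
    - [0,0,-15,0,0,0]
    - [5,-0.7,-15,0,0,0]
    - [10,-1.3,-15,0,0,0]
    - [10,-1.3,-15,0,0,0]
    - [10,-1.3,-12,0,0,0]

```text
t: 9.77
eef_pos: [0.4784, 0.0958, 0.3701]
ee_rot: [-3.141, 0.002, -0.133]
force: [-1.0, 0.4, 0.3]
width: 0.0001
```

Request:
move_arm:
  deltas:
    - [10,-1.3,0,0,0,0]
    - [10,-1.3,0,0,0,0]
    - [8,-1.1,0,0,0,0]
    - [6,-0.8,0,0,0,0]
    - [4,-0.5,0,0,0,0]

```text
t: 10.18
eef_pos: [0.5172, 0.0909, 0.372]
ee_rot: [-3.14, 0.0, -0.133]
force: [0.0, -0.8, 0.7]
width: 0.0003
```

Request:
move_arm:
  deltas:
    - [3,-0.4,0,0,0,0]
    - [3,-0.4,0,0,0,0]
    - [3,-0.4,0,0,0,0]
    - [3,-0.4,0,0,0,0]
    - [3,-0.4,0,0,0,0]

```text
t: 10.6
eef_pos: [0.5314, 0.0889, 0.3715]
ee_rot: [-3.14, 0.001, -0.133]
force: [-0.5, 0.1, 1.3]
width: 0.0006
```

Request:
move_arm:
  deltas:
    - [3,-0.4,0,0,0,0]
    - [3,-0.4,0,0,0,0]
    - [3,-0.4,0,0,0,0]
    - [3,-0.4,0,0,0,0]
    - [3,-0.4,0,0,0,0]

```text
t: 11.02
eef_pos: [0.5466, 0.0869, 0.3714]
ee_rot: [-3.14, 0.001, -0.133]
force: [-2.4, 0.1, 1.3]
width: 0.0003
```

Request:
move_arm:
  deltas:
    - [3,-0.4,0,0,0,0]
    - [3,-0.4,0,0,0,0]
    - [3,-0.4,0,0,0,0]
    - [3,-0.4,0,0,0,0]
    - [3,-0.4,0,0,0,0]

```text
t: 11.43
eef_pos: [0.5617, 0.0849, 0.3714]
ee_rot: [-3.14, 0.001, -0.133]
force: [-2.3, 1.4, 1.6]
width: 0.0007
```

```bash
python3 - <<'E'
from h import *
a=arm.grab_frame("side");s=arm.get_state();print(np.round(s["force"],1),np.round(s["q"],2))
cv2.imwrite("pics/s7.png",cv2.resize(a[130:270,240:420],None,fx=4,fy=4)[:,:,::-1])
E
```

```text
[-0.9  1.   1.3] [ 0.49  0.21 -0.27 -0.   -1.09  0.94]
```

View pics/s7.png

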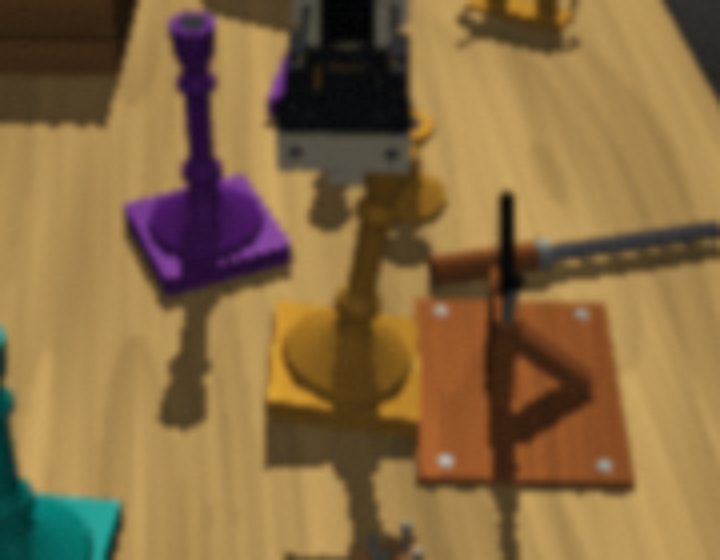

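It is tipping about the board edge with a light push of about 2 N. Continuing steadily.

Request:
move_arm:
  deltas:
    - [4,-0.5,0,0,0,0]
    - [4,-0.5,0,0,0,0]
    - [4,-0.5,0,0,0,0]
    - [4,-0.5,0,0,0,0]
    - [4,-0.5,0,0,0,0]

```text
t: 11.9
eef_pos: [0.5818, 0.0824, 0.3714]
ee_rot: [-3.141, 0.001, -0.133]
force: [-0.4, 0.4, 2.3]
width: 0.0001
```

Request:
move_arm:
  deltas:
    - [4,-0.5,0,0,0,0]
    - [4,-0.5,0,0,0,0]
    - [4,-0.5,0,0,0,0]
    - [4,-0.5,0,0,0,0]
    - [4,-0.5,0,0,0,0]

```text
t: 12.32
eef_pos: [0.6017, 0.0798, 0.3712]
ee_rot: [-3.141, 0.001, -0.133]
force: [-1.6, -0.2, 0.4]
width: 0.0004
```

Request:
move_arm:
  deltas:
    - [4,-0.5,0,0,0,0]
    - [4,-0.5,0,0,0,0]
    - [4,-0.5,0,0,0,0]
    - [4,-0.5,0,0,0,0]
    - [4,-0.5,0,0,0,0]

```text
t: 12.73
eef_pos: [0.6217, 0.0773, 0.3712]
ee_rot: [-3.141, 0.001, -0.133]
force: [-0.2, 0.1, 0.0]
width: 0.0005
```

Request:
move_arm:
  deltas:
    - [3,-0.4,0,0,0,0]
    - [3,-0.4,0,0,0,0]
    - [3,-0.4,0,0,0,0]
    - [3,-0.4,0,0,0,0]
    - [3,-0.4,0,0,0,0]

```text
t: 13.15
eef_pos: [0.6366, 0.0754, 0.3714]
ee_rot: [-3.14, 0.001, -0.133]
force: [-0.2, 0.7, -0.3]
width: 0.0005
```

Request:
move_arm:
  deltas:
    - [2.5,-0.33,0,0,0,0]
    - [2.5,-0.33,0,0,0,0]
    - [2.5,-0.33,0,0,0,0]
    - [2.5,-0.33,0,0,0,0]
    - [2.5,-0.33,0,0,0,0]

```text
t: 13.57
eef_pos: [0.6491, 0.0737, 0.3714]
ee_rot: [-3.14, 0.001, -0.133]
force: [-0.6, -0.6, -0.6]
width: 0.0003
```

Request:
move_arm:
  deltas:
    - [2.5,-0.33,0,0,0,0]
    - [2.5,-0.33,0,0,0,0]
    - [2.5,-0.33,0,0,0,0]
    - [2.5,-0.33,0,0,0,0]
    - [2.5,-0.33,0,0,0,0]

```text
t: 13.98
eef_pos: [0.6616, 0.0721, 0.3714]
ee_rot: [-3.14, 0.001, -0.133]
force: [-0.1, -0.8, 1.3]
width: 0.0003
```

```bash
python3 - <<'E'
from h import *
a=arm.grab_frame("side");s=arm.get_state();print(np.round(s["force"],1),np.round(s["q"],2))
cv2.imwrite("pics/s8.png",cv2.resize(a[130:270,240:420],None,fx=4,fy=4)[:,:,::-1])
E
```

```text
[0.5 0.1 0.1] [ 0.4   0.36 -0.06 -0.   -1.15  1.04]
```

View pics/s8.png

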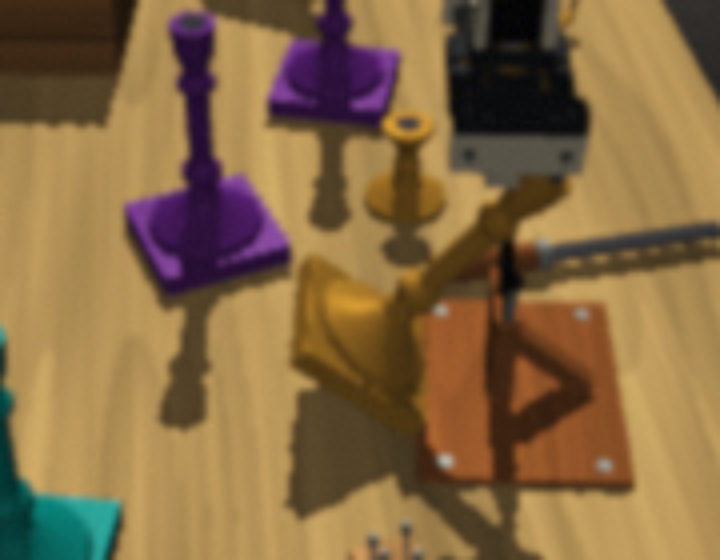

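The stick leans about 35° with the finger still behind the cup. Easing on more slowly.

Request:
move_arm:
  deltas:
    - [2,-0.27,0,0,0,0]
    - [2,-0.27,0,0,0,0]
    - [2,-0.27,0,0,0,0]
    - [2,-0.27,0,0,0,0]
    - [2,-0.27,0,0,0,0]

```text
t: 14.45
eef_pos: [0.6715, 0.0707, 0.3714]
ee_rot: [-3.141, 0.001, -0.133]
force: [-0.2, -0.1, 0.1]
width: 0.0003
```

Request:
move_arm:
  deltas:
    - [2,-0.27,0,0,0,0]
    - [2,-0.27,0,0,0,0]
    - [2,-0.27,0,0,0,0]
    - [2,-0.27,0,0,0,0]
    - [2,-0.27,0,0,0,0]

```text
t: 14.87
eef_pos: [0.6815, 0.0694, 0.3713]
ee_rot: [-3.141, 0.001, -0.133]
force: [0.1, 0.5, 0.2]
width: 0.0005
```

Request:
move_arm:
  deltas:
    - [2,-0.27,0,0,0,0]
    - [2,-0.27,0,0,0,0]
    - [2,-0.27,0,0,0,0]
    - [0,0,0,0,0,0]
    - [0,0,0,0,0,0]

```text
t: 15.28
eef_pos: [0.6874, 0.0686, 0.3712]
ee_rot: [-3.141, 0.001, -0.133]
force: [0.4, -0.2, -0.7]
width: 0.0003
```

```bash
python3 - <<'E'
from h import *
a=arm.grab_frame("side");s=arm.get_state();print(np.round(s["force"],1),np.round(s["q"],2))
cv2.imwrite("pics/s9.png",cv2.resize(a[130:270,240:420],None,fx=4,fy=4)[:,:,::-1])
E
```

```text
[ 0.5  0.9 -0.2] [ 0.38  0.4   0.   -0.   -1.17  1.06]
```

View pics/s9.png

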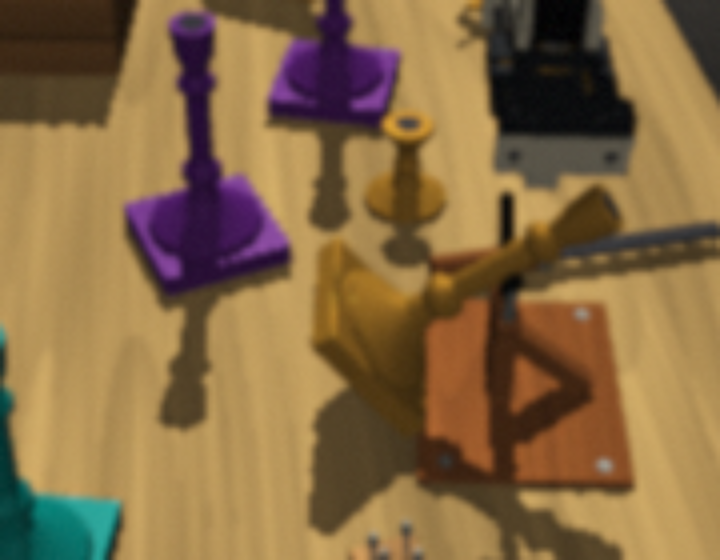

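The stick now lies back with its stem across the fork, and the finger is free of it. I'll raise clear and do a last check.

Request:
move_arm:
  deltas:
    - [-3,0,5,0,0,0]
    - [-6,1,15,0,0,0]
    - [-10,1,25,0,0,0]
    - [-20,5,25,0,0,0]
    - [-20,8,20,0,0,0]

```text
t: 15.75
eef_pos: [0.6275, 0.0832, 0.4644]
ee_rot: [-3.14, -0.001, -0.134]
force: [0.3, 0.6, 0.8]
width: 0.0002
```

Request:
move_arm:
  deltas:
    - [-15,25,0,0,0,0]
    - [-15,30,0,0,0,0]
    - [-15,30,0,0,0,0]
    - [-15,30,0,0,0,0]
    - [-15,30,0,0,0,0]

```text
t: 16.17
eef_pos: [0.5517, 0.2294, 0.4635]
ee_rot: [-3.139, -0.001, -0.133]
force: [0.9, -0.1, -0.5]
width: 0.0001
```

Request:
move_arm:
  deltas:
    - [-15,30,0,0,0,0]
    - [-15,30,0,0,0,0]
    - [-15,30,0,0,0,0]
    - [-10,20,0,0,0,0]
    - [0,0,0,0,0,0]

```text
t: 16.58
eef_pos: [0.4961, 0.3416, 0.4629]
ee_rot: [-3.139, 0.0, -0.13]
force: [-0.0, -0.7, -0.3]
width: 0.0004
```

```bash
python3 - <<'E'
from h import *
np.set_printoptions(precision=3,suppress=True)
a=arm.grab_frame("side");b=arm.grab_frame("top");s=arm.get_state();print(np.round(s["force"],1),np.round(s["eef_pos"],3))
A=cv2.resize(a[130:270,240:420],None,fx=2.2,fy=2.2);B=cv2.resize(b[120:230,240:440],None,fx=1.98,fy=2.8*0+1.98)
h=max(A.shape[0],B.shape[0]);f=lambda x:cv2.copyMakeBorder(x,0,h-x.shape[0],0,0,0)
cv2.imwrite("pics/f.png",np.hstack([f(A),f(B)])[:,:,::-1])
o=np.array([.6132,.0751]);u=np.array([.991,-.1326]);v=np.array([.1326,.991])
fk=np.r_[o+.06*u,.13]; print("fork expect top",proj("top",fk),"side",proj("side",fk))
for c in("top","side"):
  for t in("stem","foot_edge","fork","chamberstick","burr_block","file"):print(c,t,[(np.round(r["xy"]),round(r["score"],2)) for r in arm.spot_point(t,c)[:5]])
fe=np.r_[o,0];print("edge",proj("top",fe),proj("side",fe))
E
```

```text
[-0.3 -1.   0.7] [0.497 0.339 0.463]
fork expect top [341.138 147.633] side [367.845 193.346]
top stem [(array([392., 273.]), 0.84), (array([264., 217.]), 0.83), (array([340., 147.]), 0.67), (array([340., 144.]), 0.34)]
top foot_edge [(array([256., 229.]), 0.98), (array([392., 254.]), 0.68), (array([337., 185.]), 0.66)]
top fork [(array([339., 145.]), 0.68)]
top chamberstick [(array([259., 172.]), 0.63)]
top burr_block [(array([406., 196.]), 0.91)]
top file [(array([294., 142.]), 0.96)]
side stem [(array([240., 238.]), 0.8), (array([368., 197.]), 0.66), (array([286., 158.]), 0.62), (array([323., 124.]), 0.59)]
side foot_edge [(array([289., 183.]), 0.87), (array([342., 226.]), 0.72), (array([322., 161.]), 0.61), (array([261., 277.]), 0.59)]
side fork [(array([367., 195.]), 0.57)]
side chamberstick [(array([343., 181.]), 0.53)]
side burr_block [(array([340., 284.]), 0.64), (array([368., 199.]), 0.19)]
side file [(array([377., 195.]), 0.63)]
edge [336.682 179.384] [344.189 226.907]
```

View pics/f.png

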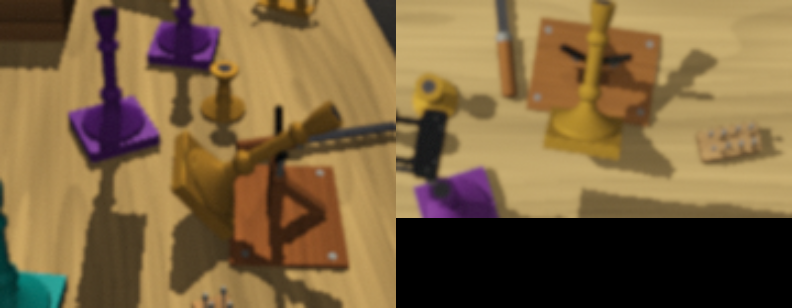

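Both views show the stem in the V of the fork, the foot against the board edge, and the bystanders where they were. Handing in.

```bash
python3 -c "
from station import arm
print(arm.job_done())"
```

```text
the job is handed in; nothing more can be done
None
```

The candlestick is lying back in the cradle with its stem in the rubber fork, and I handed the job in at about 17 s, with the arm clear of everything.

I pushed it low on the foot with both fingers until it met the board. I then eased the cup over with about 2 N until it settled into the fork by itself.

**Fit before tipping:** the wrist view put it flush with the board, about 0.5 mm out of line and 0° askew.

**Final checks:**
- **Stem:** it was detected within 4 px of the expected fork point in both views.
- **Foot edge:** it was detected within 2 px of the board edge in the side view. The top view put it about 6 px off, roughly 15 mm. The foot hides that edge from above, so I trusted the side view and the picture, where the foot sits against the board.
- **Bystanders:** the burr block was within 1 px of its first position in both views. The chamberstick and file read up to about 5 px off in one view or the other. I took that as detection scatter, since the arm never came near them.

**Along the way:**
- **Elbow:** it came within 0.005 rad of its range limit during the low approach, and I moved it back.
- **Forces:** the wrist read 14 N at that moment, with nothing seen touching the arm. It read about 26 N when the foot met the board.

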